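Nest the powder funnels on the board

TASK

Tidy away the three large steel powder funnels: fit the two loose large ones, one after the other, mouth down over the large funnel that stands on the brown board, so that all three are fully nested in one upright stack on the board. Leave the small steel funnel where it stands.

Things in the scene. Friction and masses are not known exactly. Their poses are not given: they have to be found in the camera images.
- funnel_base_neck (a point): Large steel powder funnel standing mouth down on the brown slotted board (336 x 188 x 11 mm, fixed). 80 mm high, wall 2.5 mm; mouth 84 mm across (79 inside); cone up to a 49 mm shoulder at 48 mm height, then a straight neck 40 mm across, open at the top. Point: on the axis, 68 mm above the mouth's edge, 12 mm below the top; z up along the axis. Lowest of the stack.
- funnel_a_neck (a point): Large funnel of the same shape, size and point as the one on the board; loose, 80 to 170 g, mouth down on the worktop. Held across its 40 mm neck, of which the top 32 mm is straight. Nested over another, its shoulder rests on the neck's end below, and it stands 34 mm higher than that one.
- funnel_b_neck (a point): The third large funnel, loose, 80 to 170 g, the same in every way as the other loose one; either may go on first.
- small_funnel_neck (a point): Small steel funnel of similar form, a bystander: 58 mm across the mouth, 55 mm high, neck 22 mm across; stands mouth down on the worktop. The point lies on the axis, 45 mm above the mouth's edge. It is to be left alone.
Not all that is in view belongs to the job. What is shaped like the part that bears funnel_b_neck but pink is not meant.

How it is judged (in metres and radians):
At the end, for the whole second after the job is handed in: The three large funnels stand nested, mouth down, the one from the board lowest and still on the board; each next one 34 mm (second: 68 mm) higher within 7 mm, axes within 10 mm, upright within 10 degrees; the small funnel within 30 mm of its place and upright within 30 degrees (((horizontal distance between each of funnel_a_neck, funnel_b_neck and funnel_base_neck below 0.01 m and z of funnel_a_neck in the frame of funnel_base_neck between 0.027 and 0.041 m and z of funnel_b_neck in the frame of funnel_base_neck between 0.061 and 0.075 m) or (horizontal distance between each of funnel_b_neck, funnel_a_neck and funnel_base_neck below 0.01 m and z of funnel_b_neck in the frame of funnel_base_neck between 0.027 and 0.041 m and z of funnel_a_neck in the frame of funnel_base_neck between 0.061 and 0.075 m)) and height (world z) of funnel_base_neck between 0.072 and 0.086 m and angle between each of funnel_base_neck, funnel_a_neck, funnel_b_neck's own z axis and vertical below 0.17 rad and distance of small_funnel_neck from where it was at the start of the episode below 0.03 m and angle between small_funnel_neck's own z axis and vertical below 0.5 rad); the robot touches nothing.
It fails at once if the small funnel is moved by more than 30 mm (distance of small_funnel_neck from where it was at the start of the episode above 0.03 m).
It also fails if it takes over 58 s, if anything falls off the work surface, if the arm or the gripper's body presses on something with over 40 N, if the wrist force passes 120 N, or if a joint passes its speed limit or range.

ROBOT

A 6-joint arm with a two-finger parallel gripper is mounted at the origin on a cart in front of the work surface, level with it; the furniture and walls round the work are solid. World frame = base frame: x ahead of the robot, y to its left, z up, the work surface at z = 0. Lengths are in mm, angles in degrees, forces in N, time in s.
With the tool pointing down it reaches from about 350 to 850 mm from the base axis. Payload 8.1 kg.
Tool frame: the origin (TCP) lies at the very end of the fingers, on their centre line; the grasp point (between the pads) lies 19 mm behind it (pinch_z is the z of the grasp point in the tool frame, in mm); z points along the fingers, y is the direction in which the jaws open and shut (so a half turn about z gives the same grasp; the last joint's range is limited). The gripper opens to 85 mm and grips with 20 to 120 N. Pads are 22 mm wide; open, the fingers measure 114 mm over their backs; the gripper's body (76 mm by 85 mm) begins 54 mm behind the grasp point. The pads swing forward as they close: fully open they stand 13 mm farther back than shut.
Start: joints at [-4.893, 7.471, 85.268, -0, 87.261, -4.893], TCP at [600.004, 0.022, 231.292] pointing down, gripper open.
Joint ranges: [-169.43, 169.43], [-51.17, 129.36], [1.28, 143.12], [-76.62, 256.62], [0, 156.53], [-152.29, 152.29]. Speed limits (degrees/s): [136.94, 136.94, 159.86, 180, 180, 180].

INTERFACE

Orientations are given as [roll, pitch, yaw] about the fixed x, y, z axes, in that order (R = Rz(yaw) Ry(pitch) Rx(roll)).
In Python, from bench import * gives the robot as it stands.
- The arm moves only by the shell command python3 -m creep 'ROWS' [FORCE]. ROWS is a JSON object of lists of equal length, an entry for each row: "translation": the shift along the tool's x, y, z in mm, a list of three; "rotation": the turn, a rotation vector about the tool's x, y, z in rad, a list of three; "claw": the finger opening in mm, from 0 to 85.4. In form: {"translation": [[dx, dy, dz], ...], "rotation": [[ax, ay, az], ...], "claw": [claw, ...]}. A call has 1 to 10 rows; each row shifts and turns the commanded pose from where the row before left it, along the tool's axes as they then stand; what a row does not reach is not made up. A row lasts 1/10 s, in which the tool goes at most 50 mm and 8.59 degrees, less where a joint would pass 70% of its speed; a pose out of reach is approached as far as the arm can. A call is refused whole if a number of a shift passes 50 or a number of a turn 0.15, either way. A call with a gripper value outside its range is refused whole. The fingers move at their own pace and stop on an object; FORCE is the grip in N (left out, the last holds). Time passes only in rows, so rows that do not move let the fingers close. It gives the time, the measured TCP pose, the force and the opening at its end, in the units of the state.
- sense(): the state, without advancing time (a new reading comes with each control period).
- snapshot(name): name is "scene" or "side" or "wrist"; returns a dict with "frame" (400x640x3 uint8, red, green, blue), "intrinsics" (3x3 intrinsics, pixels), "extrinsics" (4x4, takes a point from camera to world coordinates). Camera axes: x right, y up, looking along -z (the intrinsics and any distortion apply to the point x, -y, -z); pixel columns grow to the right and rows downward; lengths in mm; the calibration is good to about 2 mm. A picture is of the moment at which its call begins. There is no depth.
- hand_in(): hands the job in, once; it reports no verdict.
The state is a dict: "time": time; "joint_pos": joint angles; "qd": joint speeds; "joint_efforts": joint torques, N m; "tool_pos": TCP position; "tcp_rot": TCP orientation; "ft_force": force on the tool from outside, world axes, zero at the start; "wrist_torque": the same for the moment, N m; "finger_gap": finger opening in mm.
Only numpy, scipy, OpenCV 4.12 (cv2) and the standard library are available. Lean on these libraries where they do the work, as an engineer would, in place of code of your own. Each camera call takes 0.05 s, during which the arm holds its last target.

## Working session

There is one attempt and no reset: what is moved stays moved. The work goes in short steps, Python scripts to look and compute and a shell command to move; the robot and the scene stay as the last step left them, time stands still between calls to the robot, and variables do not carry over. Pictures are saved under pics/ and viewed, and the job is handed in when it is done.

```bash
ls; mkdir -p pics; python3 - <<'E'
from bench import *
import cv2
for n in ["scene","side","wrist"]:
    s=snapshot(n); cv2.imwrite(f"pics/{n}0.png",s["frame"][:,:,::-1]); 
    print(n,s["intrinsics"],s["extrinsics"].round(3) if hasattr(s["extrinsics"],'round') else s["extrinsics"], [k for k in s])
print(sense())
E
```

```text
pics
scene [[401.21050855   0.         316.19178396]
 [  0.         401.21050855 203.92852625]
 [  0.           0.           1.        ]] [[ 8.58000e-01  2.85000e-01 -4.27000e-01  2.49130e+01]
 [-5.14000e-01  4.79000e-01 -7.12000e-01 -6.85295e+02]
 [ 1.00000e-03  8.30000e-01  5.57000e-01  6.50512e+02]
 [ 0.00000e+00  0.00000e+00  0.00000e+00  1.00000e+00]] ['frame', 'intrinsics', 'extrinsics']
side [[395.79740385   0.         327.01793464]
 [  0.         395.79740385 193.69804   ]
 [  0.           0.           1.        ]] [[ 9.82000e-01  5.30000e-02 -1.79000e-01  3.48374e+02]
 [-1.84000e-01  4.22000e-01 -8.88000e-01 -7.18701e+02]
 [ 2.80000e-02  9.05000e-01  4.24000e-01  4.72524e+02]
 [ 0.00000e+00  0.00000e+00  0.00000e+00  1.00000e+00]] ['frame', 'intrinsics', 'extrinsics']
wrist [[303.33854875   0.         319.45424523]
 [  0.         303.33854875 206.18703646]
 [  0.           0.           1.        ]] [[ 1.00000e+00 -0.00000e+00  2.00000e-03  6.00076e+02]
 [-0.00000e+00  9.56000e-01  2.95000e-01  7.42740e+01]
 [-2.00000e-03 -2.95000e-01  9.56000e-01  3.74056e+02]
 [ 0.00000e+00  0.00000e+00  0.00000e+00  1.00000e+00]] ['frame', 'intrinsics', 'extrinsics']
{'time': 0.15, 'joint_pos': array([-4.89441783e+00,  7.50593851e+00,  8.53157197e+01,  1.29148825e-04,
        8.72615025e+01, -4.89344865e+00]), 'qd': array([-0.01411804, -0.0932133 , -0.30667082, -0.01856482, -0.08770886,
        0.02470362]), 'joint_efforts': array([ 1.01583330e-03, -5.70061326e+01, -5.01160097e+01, -1.39109225e-04,
        9.69119486e-03, -7.10949371e-05]), 'tool_pos': array([5.99572480e+02, 4.55524692e-02, 2.30469971e+02]), 'tcp_rot': array([-1.79917153e+02, -7.22237061e-03,  8.99990193e+01]), 'ft_force': array([ 0.53451904,  0.13388452, -0.20590271]), 'wrist_torque': array([ 0.01931172, -0.02000228,  0.04469748]), 'finger_gap': 85.15641362576159}
```

View pics/scene0.png

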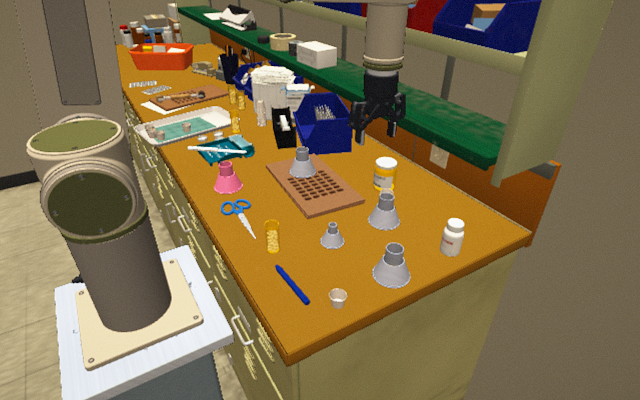

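View pics/side0.png

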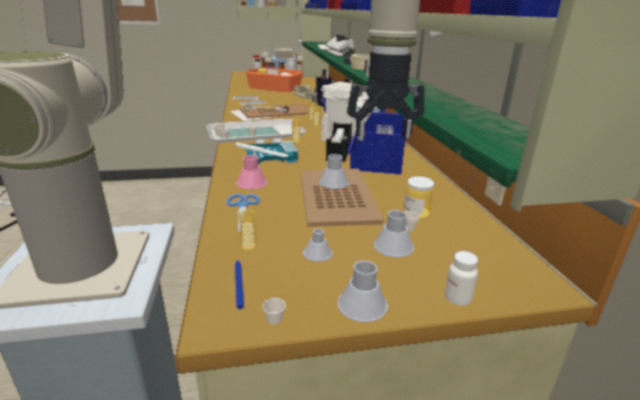

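View pics/wrist0.png

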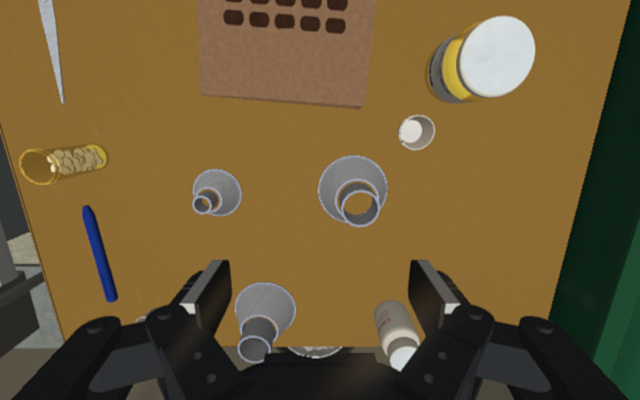

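```bash
python3 - <<'E'
import cv2,numpy as np
a=cv2.imread("pics/scene0.png");b=cv2.imread("pics/side0.png");c=cv2.imread("pics/wrist0.png")
def cr(im,x,y,w,h,k): return cv2.resize(im[y:y+h,x:x+w],None,fx=k,fy=k,interpolation=cv2.INTER_CUBIC)
o=np.vstack([np.hstack([cr(a,280,140,60,50,4),cr(a,360,185,60,50,4),cr(a,365,235,60,50,4)]),
np.hstack([cr(b,305,145,60,50,4),cr(b,370,205,60,50,4),cr(b,335,255,60,50,4)])])
cv2.imwrite("pics/crops.png",o)
E
```

```text
(no output)
```

View pics/crops.png

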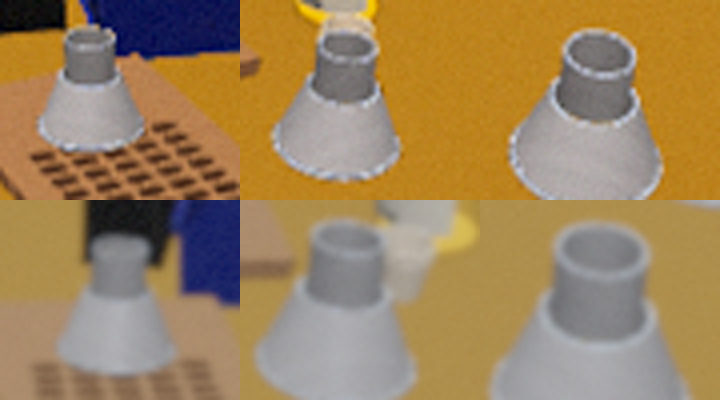

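The crops show three large grey steel funnels, at these scene-camera pixels: (302,163) on the board, and (386,211) and (392,264) loose on the worktop. The other two funnels are out: the one at (332,235) is clearly smaller (the bystander), and the one at (228,178) is pink (the decoy). Next I'll triangulate the neck rims.

```bash
cat > h.py <<'E'
from bench import *
import cv2,numpy as np
def ray(s,u,v):
    K=np.array(s["intrinsics"]);E=np.array(s["extrinsics"])
    d=np.linalg.inv(K)@[u,v,1]; d=E[:3,:3]@[d[0],-d[1],-d[2]]
    return E[:3,3],d/np.linalg.norm(d)
def tri(rs):
    A=0;b=0
    for o,d in rs:
        P=np.eye(3)-np.outer(d,d);A=A+P;b=b+P@o
    X=np.linalg.solve(A,b)
    return X.round(1),[round(float(np.linalg.norm((np.eye(3)-np.outer(d,d))@(X-o))),1) for o,d in rs]
def onz(r,z): o,d=r; return (o+d*(z-o[2])/d[2]).round(1)
E
python3 - <<'E'
from h import *
S={n:snapshot(n) for n in ["scene","side","wrist"]}
def f(name,z,**k):
    rs=[ray(S[n],*p) for n,p in k.items()]
    print(name,*tri(rs),[onz(r,z) for r in rs])
f("base",91,scene=(302.4,149.2),side=(335,155.7))
f("M",80,scene=(386.6,196.5),side=(396.7,214.2),wrist=(360,208))
f("N",80,scene=(394.7,248),side=(365.5,266.5),wrist=(254,349))
f("small",55,scene=(332,226),side=(318,234),wrist=(202,204))
# grey mask mouths in scene
for n in S:
    h=cv2.cvtColor(S[n]["frame"],cv2.COLOR_RGB2HSV); m=((h[...,1]<50)&(h[...,2]>90)&(h[...,2]<235)).astype(np.uint8)
    k,l,st,c=cv2.connectedComponentsWithStats(m)
    print(n,[(st[i].tolist()) for i in range(1,k) if 300<st[i,4]<4000 and st[i,1]>110])
E
```

```text
base [575.5 316.   93.4] [2.2, 2.2] [array([574.9, 316.5,  91. ]), array([579.2, 328.2,  91. ])]
M [641.2 -18.7  79.6] [1.3, 1.3, 0.0] [array([638.9, -20.9,  80. ]), array([642.3, -17.1,  80. ]), array([641.2, -18.6,  80. ])]
N [ 522.5 -193.1   81.1] [1.9, 1.9, 0.3] [array([ 521. , -193.3,   80. ]), array([ 525., -190.,   80.]), array([ 522. , -194.4,   80. ])]
small [469.7 -23.2  49.8] [1.6, 2.5, 1.1] [array([464.6, -27.9,  55. ]), array([470.4, -33.3,  55. ]), array([470.6, -21.9,  55. ])]
scene [[289, 146, 27, 32, 538], [368, 191, 32, 39, 794], [321, 222, 23, 27, 399], [372, 243, 38, 45, 1148], [82, 252, 152, 148, 1684]]
side [[319, 154, 30, 35, 695], [374, 196, 50, 61, 1662], [303, 229, 29, 32, 593], [446, 251, 32, 54, 1282], [338, 261, 50, 61, 2049], [264, 298, 21, 26, 402], [176, 373, 23, 27, 478]]
wrist [[398, 115, 36, 35, 939], [318, 155, 69, 72, 2685], [192, 169, 50, 47, 1560], [6, 232, 33, 32, 720], [14, 281, 49, 69, 1529], [235, 282, 61, 82, 2461], [374, 300, 45, 72, 1970], [288, 347, 54, 12, 373]]
```

```bash
python3 -m creep '{"translation":[[-10,20,0],[-9,21,0],[0,0,25],[0,0,30],[0,0,30],[0,0,0]],"rotation":[[0,0,0],[0,0,0],[0,0,0],[0,0,0],[0,0,0],[0,0,0]],"claw":[85,85,85,85,85,85]}' 40; python3 - <<'E'
from h import *
s=snapshot("wrist");cv2.imwrite("pics/w1.png",s["frame"][:,:,::-1])
s=snapshot("side");cv2.imwrite("pics/s1.png",s["frame"][:,:,::-1])
st=sense();print(st["tool_pos"],st["tcp_rot"])
E
```

```text
time: 0.9
tool_pos: [637.5, -18.7, 140.4]
tcp_rot: [-179.5, -0.1, 90.0]
ft_force: [-1.6, -0.5, -0.9]
finger_gap: 84.7
[640.53660865 -18.92269527 146.1587722 ] [-1.79908280e+02 -9.83804792e-03  9.00001546e+01]
```

View pics/w1.png

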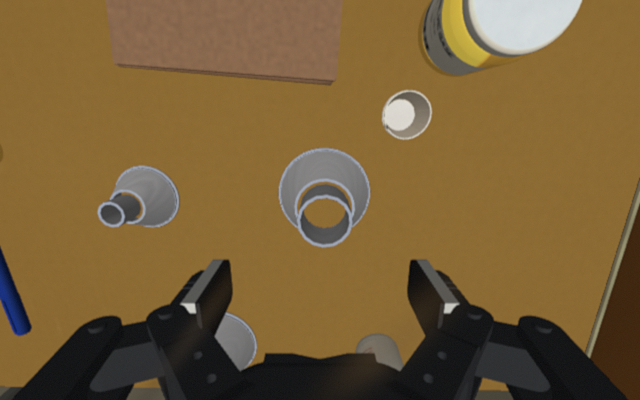

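View pics/s1.png

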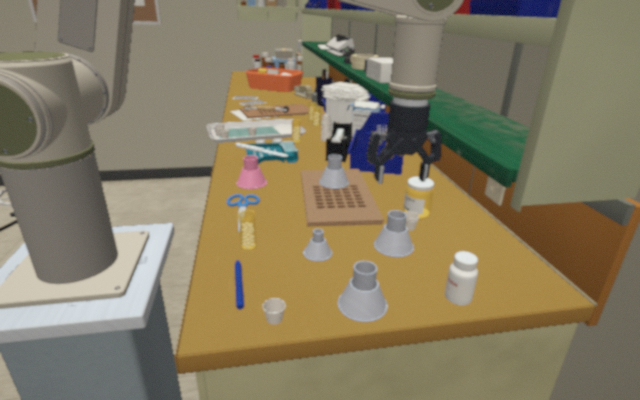

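The wrist view shows the M rim centred near (325,220), between the fingers in columns. I'll refine the position from both wrist poses.

```bash
python3 - <<'E'
from h import *
s=snapshot("wrist");print(onz(ray(s,325,221),80),onz(ray(s,112,211),55),sense()["tool_pos"])
E
```

```text
[644.8 -20.9  80. ] [471.5 -21.4  55. ] [641.65823854 -19.0212604  147.86847093]
```

```bash
python3 -m creep '{"translation":[[-1,2,30],[0,0,30],[0,0,20],[0,0,12],[0,0,0],[0,0,0],[0,0,0],[0,0,0],[0,0,0],[0,0,0]],"rotation":[[0,0,0],[0,0,0],[0,0,0],[0,0,0],[0,0,0],[0,0,0],[0,0,0],[0,0,0],[0,0,0],[0,0,0]],"claw":[85,85,85,85,85,30,30,30,30,30]}' 40
python3 -m creep '{"translation":[[0,0,0],[0,0,0],[0,0,0]],"rotation":[[0,0,0],[0,0,0],[0,0,0]],"claw":[30,30,30]}' 40;python3 - <<'E'
from h import *
s=snapshot("side");cv2.imwrite("pics/s2.png",s["frame"][:,:,::-1])
print(sense())
E
```

```text
time: 2.05
tool_pos: [644.2, -20.1, 56.3]
tcp_rot: [179.8, 0.0, 90.0]
ft_force: [-1.5, 0.2, 5.9]
finger_gap: 38.9
time: 2.35
tool_pos: [644.2, -20.1, 56.3]
tcp_rot: [179.8, 0.0, 90.0]
ft_force: [-1.6, 0.1, 6.1]
finger_gap: 38.9
{'time': 2.4, 'joint_pos': array([-6.34410259e+00,  2.20590833e+01,  8.70184699e+01,  9.36906036e-04,
        7.07646927e+01, -6.34716664e+00]), 'qd': array([ 0.10301284,  0.03312541,  0.01045442, -0.00464451, -0.12693193,
       -0.00991752]), 'joint_efforts': array([-6.22159755e-02, -6.20456672e+01, -4.35154974e+01,  1.02993989e-02,
       -4.84306309e-01,  2.83026433e-02]), 'tool_pos': array([644.22001493, -20.10337987,  56.28793464]), 'tcp_rot': array([1.79843115e+02, 1.65600744e-02, 9.00027339e+01]), 'ft_force': array([-1.61584707,  0.44376836,  7.24490758]), 'wrist_torque': array([0.02806961, 0.3067633 , 0.02728046]), 'finger_gap': 39.19083017445092}
```

View pics/s2.png

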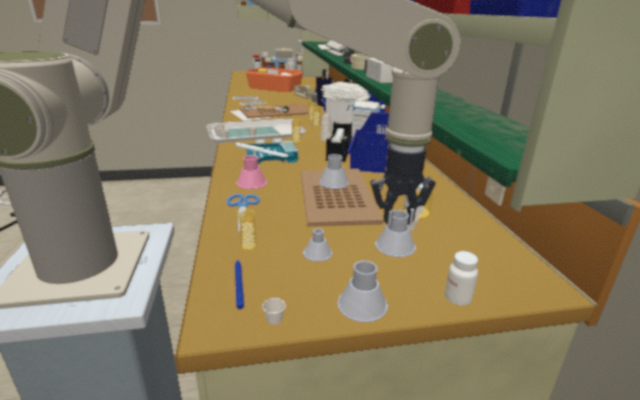

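Grip holds at 39 mm. Lifting and travelling partway to the board.

```bash
python3 -m creep '{"translation":[[0,0,-10],[0,0,-25],[0,0,-30],[0,0,-30],[0,0,-25],[20,-5,0],[30,-8,0],[30,-8,0],[30,-8,0],[20,-5,0]],"rotation":[[0,0,0],[0,0,0],[0,0,0],[0,0,0],[0,0,0],[0,0,0],[0,0,0],[0,0,0],[0,0,0],[0,0,0]],"claw":[30,30,30,30,30,30,30,30,30,30]}' 50
python3 -m creep '{"translation":[[30,-10,0],[30,-8,0],[20,-5,0],[0,0,0],[0,0,0]],"rotation":[[0,0,0],[0,0,0],[0,0,0],[0,0,0],[0,0,0]],"claw":[30,30,30,30,30]}' 50;python3 - <<'E'
from h import *
for n in ["scene","side","wrist"]:
    s=snapshot(n);cv2.imwrite(f"pics/{n}3.png",s["frame"][:,:,::-1])
print(sense()["tool_pos"])
E
```

```text
time: 3.4
tool_pos: [608.3, 112.0, 175.1]
tcp_rot: [180.0, -0.0, 90.1]
ft_force: [0.4, -0.1, -0.3]
finger_gap: 38.7
time: 3.9
tool_pos: [586.0, 190.2, 174.9]
tcp_rot: [180.0, 0.0, 90.1]
ft_force: [0.7, 0.0, -1.2]
finger_gap: 38.7
[586.3291024  189.02481955 174.50902538]
```

View pics/side3.png

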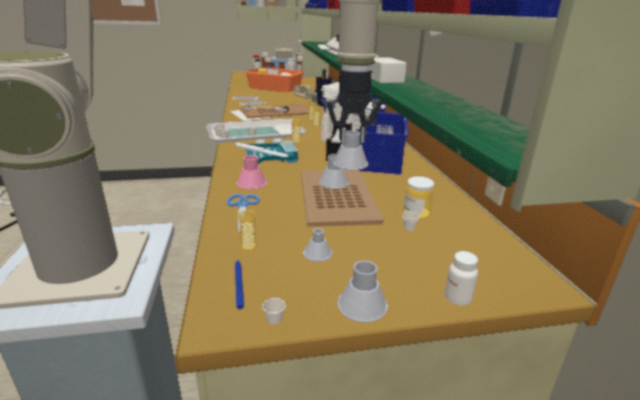

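View pics/wrist3.png

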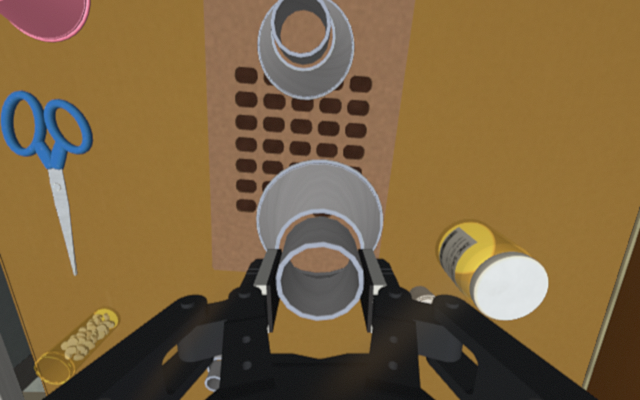

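View pics/scene3.png

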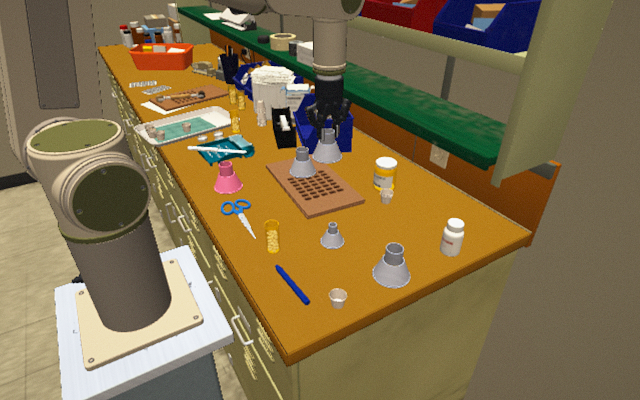

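```bash
python3 - <<'E'
import cv2,numpy as np
c=cv2.imread("pics/wrist3.png")
def cr(im,x,y,w,h,k): return cv2.resize(im[y:y+h,x:x+w],None,fx=k,fy=k,interpolation=cv2.INTER_CUBIC)
cv2.imwrite("pics/c3.png",np.hstack([cr(c,250,0,110,110,3),cr(c,265,230,110,110,3)]))
E
```

```text
(no output)
```

View pics/c3.png

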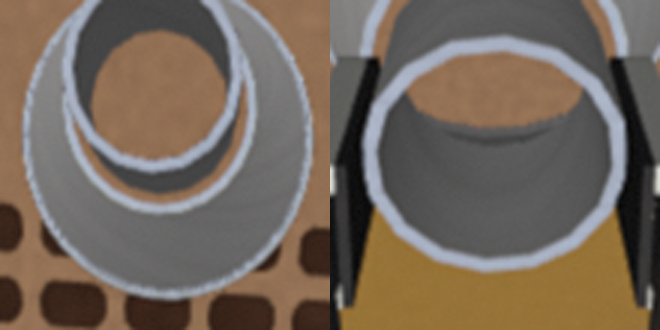

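```bash
python3 -m creep '{"translation":[[25,-4,0],[25,-4,0],[10,0,0],[0,0,0],[0,0,0]],"rotation":[[0,0,0],[0,0,0],[0,0,0],[0,0,0],[0,0,0]],"claw":[30,30,30,30,30]}' 50;python3 - <<'E'
from h import *
s=snapshot("wrist");cv2.imwrite(f"pics/wrist4.png",s["frame"][:,:,::-1])
c=s["frame"][:,:,::-1]
cv2.imwrite("pics/c4.png",cv2.resize(c[60:340,240:400],None,fx=2,fy=2,interpolation=cv2.INTER_CUBIC))
np.save("E4.npy",s["extrinsics"]);print(sense()["tool_pos"])
E
```

```text
time: 4.55
tool_pos: [578.3, 249.0, 174.2]
tcp_rot: [-180.0, 0.0, 90.0]
ft_force: [0.5, -0.1, -1.0]
finger_gap: 38.9
[578.3259346  248.84140987 174.19844487]
```

View pics/wrist4.png

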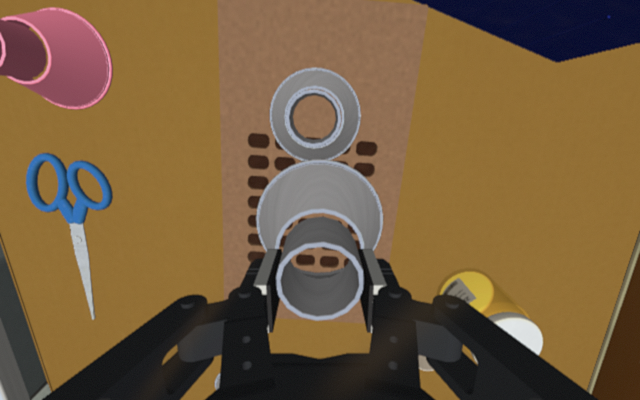

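View pics/c4.png

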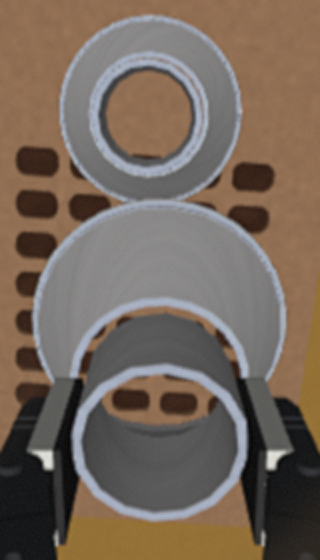

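```bash
python3 - <<'E'
from h import *
s=snapshot("wrist");z=sense()["tool_pos"][2]
print("base neck",onz(ray(s,313.8,118),91),"mouth",onz(ray(s,315.5,114.2),11),"held",onz(ray(s,320.4,281.4),z+24),sense()["tool_pos"])
# triangulate base rim: scene, side start pix
S=snapshot("scene");D=snapshot("side")
print(tri([ray(s,313.8,118),ray(S,302.4,149.2)]),tri([ray(s,313.8,118),ray(D,335,155.7)]))
E
```

```text
base neck [574.6 319.2  91. ] mouth [574.8 321.4  11. ] held [579.1 250.9 198.2] [578.30732774 248.79850866 174.20321236]
(array([575.3, 318.8,  89.9]), [0.8, 0.8]) (array([575.9, 319. ,  94.5]), [1.2, 1.2])
```

```bash
python3 - <<'E'
from h import *
s=snapshot("wrist")
for z in (0,60,100,140): print(z,onz(ray(s,558,62),z),onz(ray(s,415,2),z))
S=cv2.imread("pics/scene0.png");cv2.imwrite("pics/bin.png",cv2.resize(S[80:200,250:400],None,fx=4,fy=4))
E
```

```text
0 [806.9 369.1   0. ] [665.5 419.    0. ]
60 [763.8 360.4  60. ] [649.1 400.9  60. ]
100 [735.1 354.7 100. ] [638.2 388.9 100. ]
140 [706.4 348.9 140. ] [627.3 376.8 140. ]
```

View pics/bin.png

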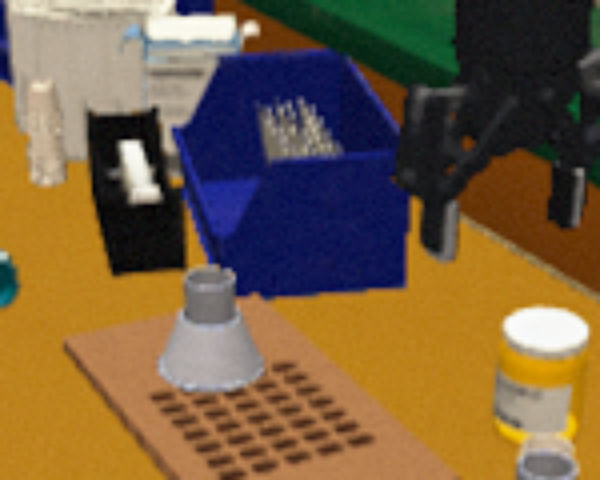

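```bash
python3 -m creep '{"translation":[[20,-2,0],[25,-2,0],[20,0,0],[4,0,0],[0,0,0],[0,0,0],[0,0,0]],"rotation":[[0,0,0],[0,0,0],[0,0,0],[0,0,0],[0,0,0],[0,0,0],[0,0,0]],"claw":[30,30,30,30,30,30,30]}' 50;python3 - <<'E'
from h import *
o=[]
for n in ["scene","side"]:
    s=snapshot(n);c=s["frame"][:,:,::-1]
    o.append(cv2.resize(c[80:200,270:370],None,fx=4,fy=4,interpolation=cv2.INTER_CUBIC))
cv2.imwrite("pics/c5.png",np.hstack(o));print(sense()["tool_pos"])
E
```

```text
time: 5.5
tool_pos: [574.2, 318.2, 174.2]
tcp_rot: [-180.0, 0.0, 90.0]
ft_force: [0.4, -0.0, -0.4]
finger_gap: 38.8
[574.21392433 318.28331811 174.33641982]
```

View pics/c5.png

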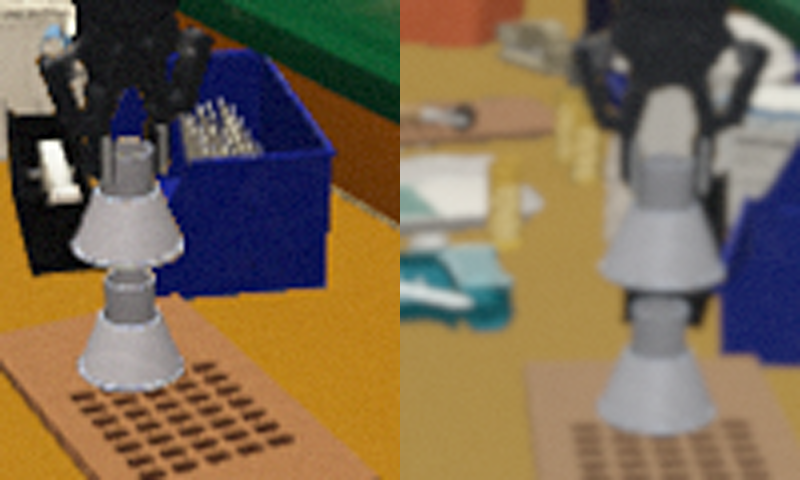

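Both views show the held funnel coaxial over the base to within about 1 px. Descending.

```bash
python3 -m creep '{"translation":[[0,0,15],[0,0,20],[0,0,15],[0,0,10],[0,0,5],[0,0,3],[0,0,0],[0,0,0]],"rotation":[[0,0,0],[0,0,0],[0,0,0],[0,0,0],[0,0,0],[0,0,0],[0,0,0],[0,0,0]],"claw":[30,30,30,30,30,30,30,30]}' 50
python3 -m creep '{"translation":[[0,0,2],[0,0,1],[0,0,0],[0,0,0]],"rotation":[[0,0,0],[0,0,0],[0,0,0],[0,0,0]],"claw":[30,30,30,30]}' 50
```

```text
time: 6.4
tool_pos: [574.5, 319.3, 107.2]
tcp_rot: [179.9, -0.0, 90.0]
ft_force: [0.1, 1.3, -0.6]
finger_gap: 38.5
time: 6.8
tool_pos: [574.0, 319.0, 103.3]
tcp_rot: [-180.0, -0.0, 90.0]
ft_force: [-0.8, 0.0, -1.5]
finger_gap: 38.8
```

```bash
python3 -m creep '{"translation":[[0,0,1],[0,0,1],[0,0,0],[0,0,0]],"rotation":[[0,0,0],[0,0,0],[0,0,0],[0,0,0]],"claw":[30,30,30,30]}' 50

```

```text
time: 7.2
tool_pos: [574.2, 319.1, 101.5]
tcp_rot: [180.0, -0.0, 90.0]
ft_force: [-0.1, -0.3, 0.2]
finger_gap: 38.8
```

Slight contact or free; height matches the nested level. Release and retreat up.

```bash
python3 -m creep '{"translation":[[0,0,0],[0,0,0],[0,0,0],[0,0,0],[0,0,0],[0,0,0],[0,0,0]],"rotation":[[0,0,0],[0,0,0],[0,0,0],[0,0,0],[0,0,0],[0,0,0],[0,0,0]],"claw":[50,60,70,80,80,80,80]}' 50
python3 -m creep '{"translation":[[0,0,-10],[0,0,-20],[0,0,-30],[0,0,-30],[0,0,-25],[-20,0,0],[-30,0,0],[-30,0,0],[-20,0,0],[0,0,0]],"rotation":[[0,0,0],[0,0,0],[0,0,0],[0,0,0],[0,0,0],[0,0,0],[0,0,0],[0,0,0],[0,0,0],[0,0,0]],"claw":[85,85,85,85,85,85,85,85,85,85]}' 50
python3 - <<'E'
from h import *
o=[]
for n in ["scene","side"]:
    s=snapshot(n);c=s["frame"][:,:,::-1]
    o.append(cv2.resize(c[80:200,270:370],None,fx=4,fy=4,interpolation=cv2.INTER_CUBIC))
cv2.imwrite("pics/c6.png",np.hstack(o));
s=snapshot("wrist");cv2.imwrite(f"pics/wrist6.png",s["frame"][:,:,::-1])
print(sense()["tool_pos"])
E
```

```text
time: 7.9
tool_pos: [574.0, 319.0, 101.3]
tcp_rot: [-180.0, 0.0, 90.0]
ft_force: [0.9, 0.1, 0.3]
finger_gap: 80.0
time: 8.9
tool_pos: [574.5, 216.7, 217.5]
tcp_rot: [179.9, 0.0, 89.8]
ft_force: [-0.4, 0.8, -0.1]
finger_gap: 85.1
[574.15797017 219.58909066 216.96068739]
```

View pics/c6.png

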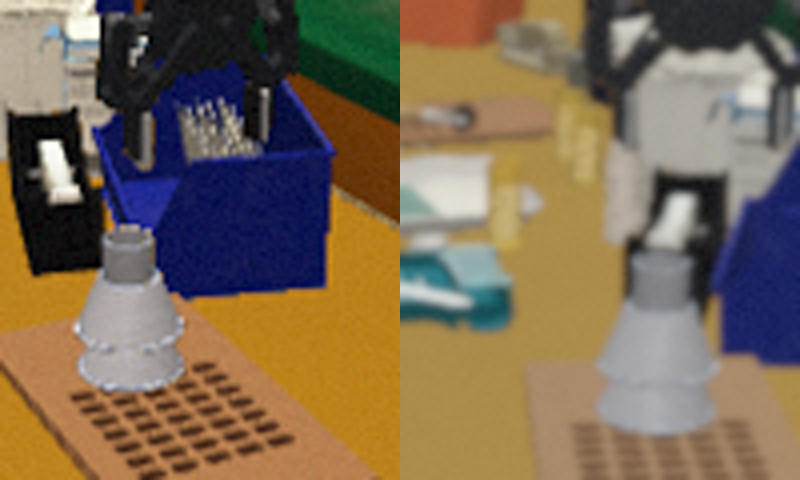

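View pics/wrist6.png

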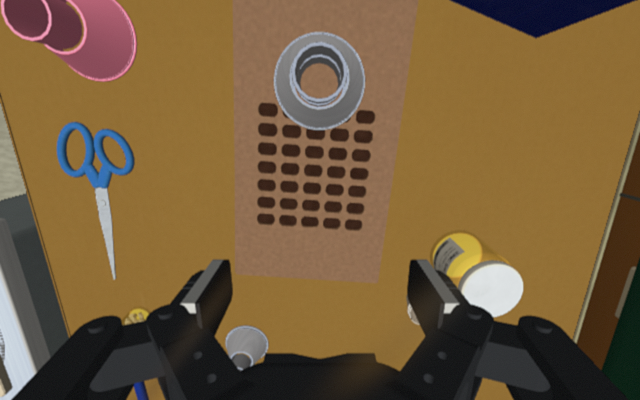

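Nested cleanly: one rim is ~34 mm above the other and both are upright. Going to the second funnel.

```bash
python3 -m creep '{"translation":[[-20,-3,0],[-35,-5,0],[-40,-6,0],[-40,-6,0],[-40,-6,0],[-40,-6,0],[-40,-6,0],[-40,-6,0],[-35,-5,0],[-20,-3,0]],"rotation":[[0,0,0],[0,0,0],[0,0,0],[0,0,0],[0,0,0],[0,0,0],[0,0,0],[0,0,0],[0,0,0],[0,0,0]],"claw":[85,85,85,85,85,85,85,85,85,85]}' 50
python3 -m creep '{"translation":[[0,0,15],[0,0,25],[0,0,15],[0,0,0],[0,0,0]],"rotation":[[0,0,0],[0,0,0],[0,0,0],[0,0,0],[0,0,0]],"claw":[85,85,85,85,85]}' 50
python3 - <<'E'
from h import *
s=snapshot("wrist");cv2.imwrite(f"pics/wrist7.png",s["frame"][:,:,::-1])
print(sense()["tool_pos"],sense()["tcp_rot"])
E
```

```text
time: 10.05
tool_pos: [522.0, -132.5, 216.6]
tcp_rot: [180.0, 0.0, 90.0]
ft_force: [0.5, 0.3, -0.4]
finger_gap: 84.7
time: 10.55
tool_pos: [522.0, -130.0, 161.1]
tcp_rot: [-179.9, -0.0, 90.1]
ft_force: [0.3, -0.2, 0.1]
finger_gap: 84.9
[ 522.58595761 -130.32112177  162.01300301] [1.79960925e+02 5.29572947e-03 9.00637542e+01]
```

View pics/wrist7.png

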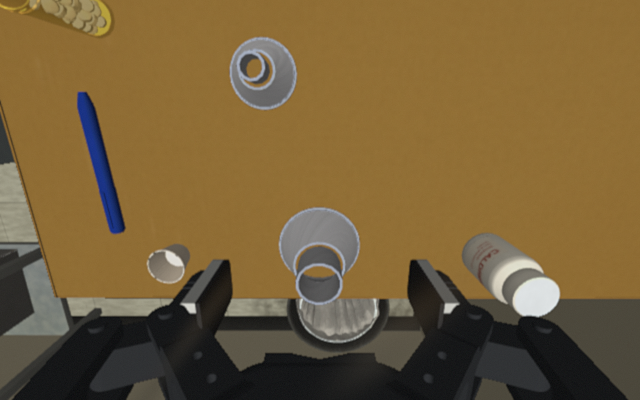

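The wrist view shows the N rim centred at (319.5,283), between the fingers in columns.

```bash
python3 - <<'E'
from h import *
s=snapshot("wrist");print(onz(ray(s,319.5,283),80),sense()["tool_pos"],onz(ray(s,535,295),75),onz(ray(s,165,265),40))
E
```

```text
[ 523.  -193.7   80. ] [ 522.84140396 -130.63124879  162.4600367 ] [ 711.7 -208.6   75. ] [ 372.4 -198.3   40. ]
```

```bash
python3 -m creep '{"translation":[[-25,0,0],[-25,0,0],[-13,0,15],[0,0,30],[0,0,30],[0,0,20],[0,0,11],[0,0,0],[0,0,0],[0,0,0]],"rotation":[[0,0,0],[0,0,0],[0,0,0],[0,0,0],[0,0,0],[0,0,0],[0,0,0],[0,0,0],[0,0,0],[0,0,0]],"claw":[85,85,85,85,85,85,85,85,85,70]}' 40
python3 -m creep '{"translation":[[0,0,0],[0,0,0],[0,0,0],[0,0,0],[0,0,0],[0,0,0],[0,0,0]],"rotation":[[0,0,0],[0,0,0],[0,0,0],[0,0,0],[0,0,0],[0,0,0],[0,0,0]],"claw":[30,30,30,30,30,30,30]}' 50

```

```text
time: 11.65
tool_pos: [523.2, -194.5, 57.0]
tcp_rot: [179.9, 0.1, 90.0]
ft_force: [0.7, 1.0, 1.5]
finger_gap: 72.6
time: 12.35
tool_pos: [522.8, -194.4, 56.4]
tcp_rot: [179.9, 0.0, 90.0]
ft_force: [0.1, -0.9, 6.1]
finger_gap: 38.1
```

```bash
python3 -m creep '{"translation":[[0,0,-10],[0,0,-25],[0,0,-35],[0,0,-35],[0,0,-30],[0,0,-15],[20,2,0],[35,4,0],[40,5,0],[40,5,0]],"rotation":[[0,0,0],[0,0,0],[0,0,0],[0,0,0],[0,0,0],[0,0,0],[0,0,0],[0,0,0],[0,0,0],[0,0,0]],"claw":[30,30,30,30,30,30,30,30,30,30]}' 50
python3 -m creep '{"translation":[[40,5,0],[40,5,0],[40,5,0],[40,5,0],[40,5,0],[40,5,0],[35,3,0],[20,2,0],[0,0,0],[0,0,0]],"rotation":[[0,0,0],[0,0,0],[0,0,0],[0,0,0],[0,0,0],[0,0,0],[0,0,0],[0,0,0],[0,0,0],[0,0,0]],"claw":[30,30,30,30,30,30,30,30,30,30]}' 50
python3 - <<'E'
from h import *
s=snapshot("wrist");c=s["frame"][:,:,::-1];cv2.imwrite(f"pics/wrist8.png",c)
cv2.imwrite("pics/c8.png",cv2.resize(c[40:340,240:400],None,fx=2,fy=2,interpolation=cv2.INTER_CUBIC))
print(sense()["tool_pos"],sense()["tcp_rot"])
E
```

```text
time: 13.35
tool_pos: [537.4, -57.7, 204.4]
tcp_rot: [-179.9, -0.0, 89.9]
ft_force: [-0.1, -0.1, -1.4]
finger_gap: 37.9
time: 14.35
tool_pos: [572.4, 236.0, 204.2]
tcp_rot: [-179.9, 0.1, 90.1]
ft_force: [-0.8, 0.1, -0.9]
finger_gap: 38.3
[572.57005657 235.34991325 204.44140397] [-1.79919066e+02  5.24351020e-02  9.00012480e+01]
```

View pics/c8.png

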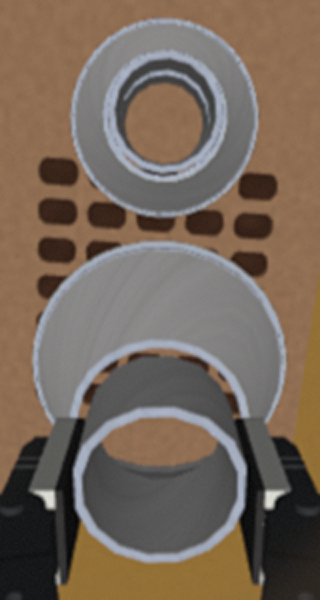

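```bash
python3 - <<'E'
from h import *
s=snapshot("wrist");t=sense()["tool_pos"]
print("stack rim",onz(ray(s,322.7,97),125),"mouth",onz(ray(s,322.3,98.5),45),"held",onz(ray(s,320.2,282.2),t[2]+24),t)
E
```

```text
stack rim [575.  319.7 125. ] mouth [575.3 322.   45. ] held [573.2 237.2 228.7] [572.72644661 234.99194357 204.67565682]
```

```bash
python3 -m creep '{"translation":[[20,1,0],[30,1,0],[20,0,0],[13,0,0],[0,0,0],[0,0,0],[0,0,0]],"rotation":[[0,0,0],[0,0,0],[0,0,0],[0,0,0],[0,0,0],[0,0,0],[0,0,0]],"claw":[30,30,30,30,30,30,30]}' 50
python3 - <<'E'
from h import *
o=[]
for n in ["scene","side"]:
    s=snapshot(n);c=s["frame"][:,:,::-1]
    o.append(cv2.resize(c[80:200,270:370],None,fx=4,fy=4,interpolation=cv2.INTER_CUBIC))
cv2.imwrite("pics/c9.png",np.hstack(o));print(sense()["tool_pos"])
E
```

```text
time: 15.15
tool_pos: [575.2, 318.1, 205.2]
tcp_rot: [-180.0, 0.0, 90.0]
ft_force: [-0.1, -0.2, -0.2]
finger_gap: 37.9
[575.18435867 318.10559635 205.33641807]
```

View pics/c9.png

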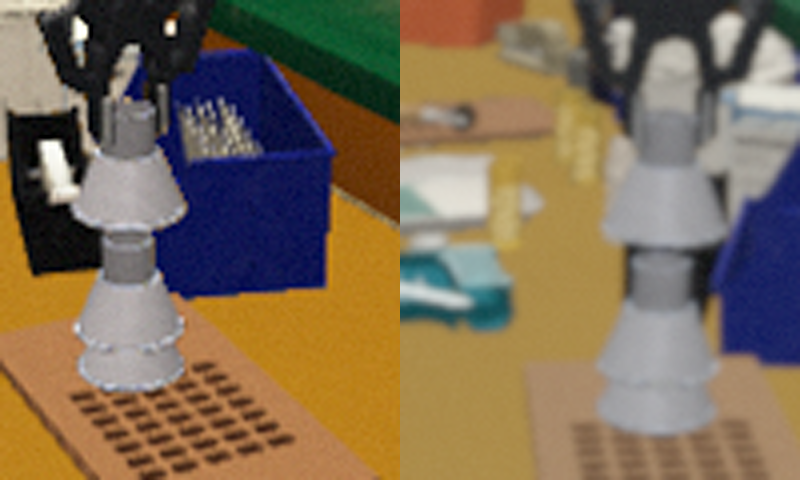

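The held funnel is centred over the stack in both views. It needs to come down about 69 mm.

```bash
python3 -m creep '{"translation":[[0,-1,15],[0,0,20],[0,0,15],[0,0,10],[0,0,4],[0,0,2],[0,0,0],[0,0,0]],"rotation":[[0,0,0],[0,0,0],[0,0,0],[0,0,0],[0,0,0],[0,0,0],[0,0,0],[0,0,0]],"claw":[30,30,30,30,30,30,30,30]}' 50
python3 -m creep '{"translation":[[0,0,1],[0,0,1],[0,0,0],[0,0,0]],"rotation":[[0,0,0],[0,0,0],[0,0,0],[0,0,0]],"claw":[30,30,30,30]}' 50
```

```text
time: 16.05
tool_pos: [574.6, 319.3, 140.3]
tcp_rot: [179.9, -0.0, 90.0]
ft_force: [-0.2, 0.2, -0.8]
finger_gap: 37.9
time: 16.45
tool_pos: [574.0, 319.0, 137.3]
tcp_rot: [180.0, 0.0, 90.0]
ft_force: [-0.1, 0.8, -1.1]
finger_gap: 37.8
```

```bash
python3 -m creep '{"translation":[[0,0,1],[0,0,1],[0,0,0],[0,0,0]],"rotation":[[0,0,0],[0,0,0],[0,0,0],[0,0,0]],"claw":[30,30,30,30]}' 50
python3 -m creep '{"translation":[[0,0,0],[0,0,0],[0,0,0],[0,0,0],[0,0,0],[0,0,0],[0,0,0]],"rotation":[[0,0,0],[0,0,0],[0,0,0],[0,0,0],[0,0,0],[0,0,0],[0,0,0]],"claw":[50,60,70,80,80,80,80]}' 50
python3 -m creep '{"translation":[[0,0,-10],[0,0,-20],[0,0,-30],[0,0,-30],[-10,0,-20],[-25,0,0],[-30,0,0],[-30,0,0],[-20,0,0],[0,0,0]],"rotation":[[0,0,0],[0,0,0],[0,0,0],[0,0,0],[0,0,0],[0,0,0],[0,0,0],[0,0,0],[0,0,0],[0,0,0]],"claw":[85,85,85,85,85,85,85,85,85,85]}' 50
python3 - <<'E'
from h import *
o=[]
for n in ["scene","side"]:
    s=snapshot(n);c=s["frame"][:,:,::-1]
    o.append(cv2.resize(c[100:260,270:370],None,fx=3.5,fy=3.5,interpolation=cv2.INTER_CUBIC))
cv2.imwrite("pics/c10.png",np.hstack(o));
s=snapshot("wrist");c=s["frame"][:,:,::-1];cv2.imwrite("pics/w10.png",c)
print(sense()["tool_pos"])
E
```

```text
time: 16.85
tool_pos: [574.2, 319.1, 135.6]
tcp_rot: [180.0, -0.0, 90.0]
ft_force: [0.3, -0.0, 0.9]
finger_gap: 37.9
time: 17.55
tool_pos: [574.0, 319.0, 135.3]
tcp_rot: [-180.0, -0.0, 90.0]
ft_force: [0.1, -0.2, 0.8]
finger_gap: 80.0
time: 18.55
tool_pos: [574.5, 201.6, 246.5]
tcp_rot: [179.9, 0.0, 89.8]
ft_force: [-0.2, -0.0, 0.4]
finger_gap: 85.0
[574.12976302 204.59520837 245.96485864]
```

View pics/c10.png

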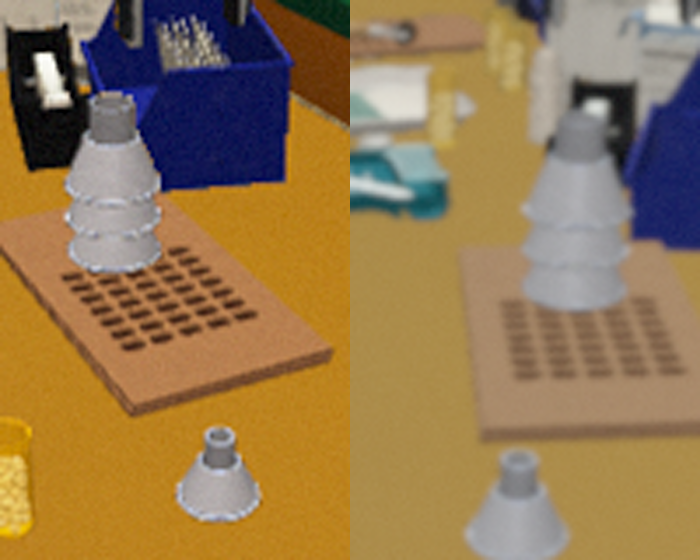

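View pics/w10.png

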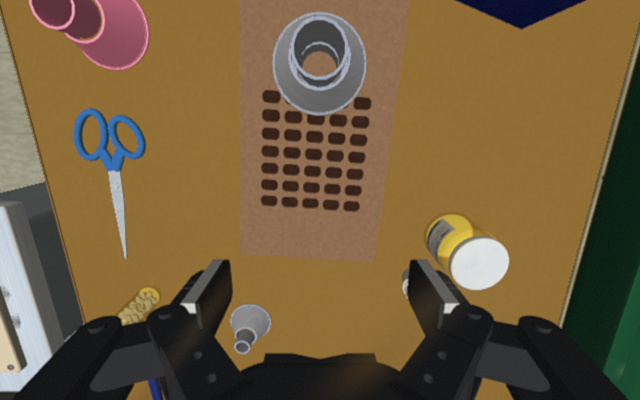

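```bash
python3 - <<'E'
from h import *
S,D,W=[snapshot(n) for n in ("scene","side","wrist")]
print("top rim",tri([ray(S,302,128.9),ray(D,336.6,134),ray(W,319,45)]))
print("tier edge spacing ok; state",sense()["tool_pos"],sense()["ft_force"])
hand_in()
E
```

```text
top rim (array([577.2, 322.6, 156.8]), [0.9, 2.8, 3.6])
tier edge spacing ok; state [573.91000827 205.02368924 245.42798446] [-0.47565495  0.72375571 -0.24951021]
the job is handed in; nothing more can be done
```

I put both loose large funnels over the one on the board, the nearer one first and then the one by the front edge, and handed the job in at about 19 s on the robot's clock. `hand_in()` gives no verdict, so the result rests on my own checks.

- **Stack:** the scene and side pictures show three evenly spaced tiers, upright and in line on the board. The gripper released at TCP heights of 101.3 and 135.3 mm, where 101.4 and 135.4 mm means fully nested.
- **Top rim:** triangulating from three views put it at 156.8 mm, against 159 mm expected. The rays missed each other by up to 3.6 mm, so this only roughly confirms the height. It also read about 3 mm off in x and y from the release position, which I put down to hand-picked pixels and calibration.
- **Tier spacing:** I judged it by eye in the pictures and did not measure it; the "tier edge spacing ok" in my last printout was fixed text.
- **Small funnel:** it was never touched and looks upright in its place. I did not measure its final position.
- **Arm:** it was clear of everything at hand-in, and the largest wrist force reported was about 7 N.

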